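Sweep the broken pot off the drainer

ROBOT

A 6-joint arm with a two-finger parallel gripper is mounted at the origin on the work surface. World frame = base frame: x ahead of the robot, y to its left, z up, the work surface at z = 0. Lengths are in m, angles in rad, forces in N, time in s.
With the tool pointing down it reaches from about 0.3 to 0.875 m from the base axis. Payload 6.4 kg.
Tool frame: the origin (TCP) lies at the very end of the fingers, on their centre line; the grasp point (between the pads) lies 19 mm behind it; z points along the fingers, y is the line along which they close (so a half turn about z gives the same grasp; the last joint's range is limited). The gripper opens to 88 mm and grips with 3 to 60 N. Pads are 18 mm wide; open, the fingers measure 123 mm over their backs; the gripper's body (75 mm by 187 mm) begins 45 mm behind the grasp point.
Start: joints at [1.034, 0.181, 1.607, -0, 1.354, -0.206], TCP at [0.187, 0.544, 0.239] pointing down, gripper open.
Joint ranges: [-2.99, 2.99], [-0.89, 2.07], [0.3, 2.58], [-1.14, 4.28], [0, 2.63], [-3.12, 3.12]. Speed limits (rad/s): [2.57, 2.57, 3.01, 3.14, 3.14, 3.14].

INTERFACE

Orientations are given as a 3x3 rotation matrix whose columns are the frame's x, y, z axes.
In Python, from bench import r, optics, finish_job gives the robot as it stands. The module is installed in compiled form; this text tells all that it offers.
- The arm moves only by the shell command python3 -m handwheel 'ROWS' [FORCE]. ROWS is JSON, a list that holds one entry, the list of rows, each a list of 5 numbers: the shift along the tool's x, y, z as a fraction of full scale, then the turn about the tool's z as a fraction of full scale, then the finger opening in mm, from 0 to 88.1. In form: [[[dx, dy, dz, twist, jaw], ...]]. A call has 1 to 12 rows; each row is the pose to reach, as a shift and turn from the pose commanded when the call began, along the tool's axes at that moment; what a row does not reach only later rows make up. Full scale, the value 1, is 8 cm for a shift and 45 degrees for a turn. A row lasts 1/8 s, in which the tool goes at most 62.5 mm and 10.7 degrees, less where a joint would pass 70% of its speed; a pose out of reach is approached as far as the arm can. A call with a number of a shift or a turn outside -1 to 1 is refused whole. A call with a gripper value outside its range is refused whole. The fingers move at their own pace and stop on an object; FORCE is the grip in N (left out, the last holds). Time passes only in rows, so rows that repeat a pose let the fingers close. It gives the time, the measured TCP pose, the force, the opening and the grip force at its end, in the units of the state.
- r.get_state(): the state, without advancing time (a new reading comes with each control period).
- optics.read_camera(name): name is "side" or "top" or "wrist"; returns (picture, depth): 480x640x3 uint8, red, green, blue; 480x640 float32, m along the optical axis (not along the pixel's ray), 0 where there is no reading.
- optics.get_calibration(name): a dict with "mtx" (3x3 intrinsics, pixels), "T" (4x4, takes a point from camera to world coordinates). Camera axes: x right, y down, z forward; pixel columns grow to the right and rows downward; lengths in m; the calibration is good to about 2 mm. A picture is of the moment at which its call begins: read the wrist's pose just before it. get_calibration takes no time and is no camera call; for the wrist camera it gives the pose at the moment of the call.
- finish_job(): hands the job in; it is judged then, once.
The state is a dict: "time_s": time; "q": joint angles; "joint_velocities": joint speeds; "joint_torque": joint torques, N m; "ee_pos": TCP position; "ee_rot": TCP orientation; "contact_force": force on the tool from outside, world axes, zero at the start; "moment": the same for the moment, N m; "gripper_width": finger opening in m; "grasp_force": force on a finger pad.
Only numpy, scipy, OpenCV 4.12 (cv2) and the standard library are available. Lean on these libraries where they do the work, as an engineer would, in place of code of your own. Each camera call takes 0.05 s, during which the arm holds its last target. There are 200 camera calls.

TASK

A small terracotta pot has broken on the cream drainer: take the scraper block and sweep all four shards off the drainer's open end into the empty steel tray, not into the divided cutlery tray. The shards are sharp, so move them with the scraper only, never with the gripper. Finish with the scraper standing upright on its foot on the drainer's cleared flat top, let go of, and leave the egg cup where it is.

Things in the scene. Friction and masses are not known exactly. Their poses are not given: they have to be found in the camera images.
- drainer: Cream ceramic drainer, fixed raised slab 170 mm (its x) by 260 mm (y). Origin: centre of its underside, on the worktop. Flat top 52 mm above it, 146 mm wide between two lips (at x = -79 and +79 mm, 12 mm thick, 13 mm above the flat). The ends at y = -130 and +130 mm have no lip: things can be pushed straight off there. Each end overhangs a tray by 8 mm.
- tray: Empty open steel tray, no dividers, fixed, 190 mm (its x) by 140 mm (y), rim 36 mm above the worktop, walls 4 mm. One long side lies under an open end of the drainer, axes parallel to the drainer's: its centre is 192 mm from the drainer's along the drainer's y, at the +y or the -y end (varies), up to 8 mm off in x. Origin: centre of its underside, on the worktop.
- cutlery_tray: Steel cutlery tray, fixed, the same outer size as the empty tray but split by two dividers into three compartments with cutlery in them; it lies at the drainer's other open end. Origin at the centre of its underside.
- scraper: Loose scraper block standing on the worktop left or right of the trays. Foot: grey plastic bar 120 mm (its x) by 30 mm (y), 30 mm high, flat upright faces. Centred on it a wooden handle 60 mm (x) by 22 mm (y), from 30 to 77 mm above the underside: pinch it across its y. Origin: centre of the underside. 0.12 to 0.2 kg.
- shard0: Loose flat triangular terracotta shard, sides or width about 33 mm, 7 mm thick, about 12 g, lying flat on the drainer's top at the start. Origin at the centre of its underside. Its place and turn vary.
- shard1: Loose flat four-sided terracotta shard, sides or width about 24 mm, 7 mm thick, about 12 g, lying flat on the drainer's top at the start. Origin at the centre of its underside. Its place and turn vary.
- shard2: Loose flat five-sided terracotta shard, sides or width about 30 mm, 7 mm thick, about 12 g, lying flat on the drainer's top at the start. Origin at the centre of its underside. Its place and turn vary.
- shard3: Loose flat triangular terracotta shard, sides or width about 29 mm, 7 mm thick, about 12 g, lying flat on the drainer's top at the start. Origin at the centre of its underside. Its place and turn vary.
- egg_cup: Bystander: small steel egg cup, 50 mm wide, 60 mm tall, loose on the worktop on the other side from the scraper; origin: centre of its underside. (Other crockery, up to 155 mm tall, stands beyond the drainer, more than 0.66 m ahead of the robot: an upturned jug, a plate, a tumbler, a mug.)
There are look-alikes about, which are no part of the job. Of the things that look like the scraper, the largest one is meant.

How it is judged:
At the end, for the whole second after the job is handed in: All four shards at rest in the empty tray (origins within 93 mm in x and 68 mm in y of its centre, under 34 mm above its underside); scraper at rest on the drainer, within 73 mm (x) and 125 mm (y) of its centre, 45 to 60 mm above its underside, tilt under 0.1 rad (x of shard0 in the frame of tray between -0.093 and 0.093 m and y of shard0 in the frame of tray between -0.068 and 0.068 m and z of shard0 in the frame of tray between -0.005 and 0.034 m and linear speed of each of shard0, shard1, shard2, shard3 below 0.03 m/s and x of shard1 in the frame of tray between -0.093 and 0.093 m and y of shard1 in the frame of tray between -0.068 and 0.068 m and z of shard1 in the frame of tray between -0.005 and 0.034 m and x of shard2 in the frame of tray between -0.093 and 0.093 m and y of shard2 in the frame of tray between -0.068 and 0.068 m and z of shard2 in the frame of tray between -0.005 and 0.034 m and x of shard3 in the frame of tray between -0.093 and 0.093 m and y of shard3 in the frame of tray between -0.068 and 0.068 m and z of shard3 in the frame of tray between -0.005 and 0.034 m and x of scraper in the frame of drainer between -0.073 and 0.073 m and y of scraper in the frame of drainer between -0.125 and 0.125 m and z of scraper in the frame of drainer between 0.045 and 0.06 m and angle between scraper's own z axis and vertical below 0.1 rad and linear speed of scraper below 0.02 m/s); the robot touches nothing.
It fails at once if the robot's hand or arm touched a shard (contact force between any of the fingers, the arm and shard0 above 0.5 N or contact force between any of the fingers, the arm and shard1 above 0.5 N or contact force between any of the fingers, the arm and shard2 above 0.5 N or contact force between any of the fingers, the arm and shard3 above 0.5 N).
It fails at once if the egg cup was moved more than 30 mm (distance of egg_cup from where it was at the start of the episode above 0.03 m).
It also fails if it takes over 53 s, if anything falls off the work surface, if the arm or the gripper's body presses on something with over 40 N, if the wrist force passes 120 N, or if a joint passes its speed limit or range.

## Working session

There is one attempt and no reset: what is moved stays moved. The work goes in short steps, Python scripts to look and compute and a shell command to move; the robot and the scene stay as the last step left them, time stands still between calls to the robot, and variables do not carry over. Pictures are saved under pics/ and viewed, at most 13 in all, crops included, and the job is handed in when it is done.

```bash
mkdir -p pics
cat > h.py <<'E'
import numpy as np,cv2
from bench import r,optics
def shot(n,f):
    p,d=optics.read_camera(n);c=optics.get_calibration(n)
    cv2.imwrite('pics/'+f+'.png',cv2.cvtColor(p,cv2.COLOR_RGB2BGR));np.savez('pics/'+f+'.npz',p=p,d=d,K=c['mtx'],T=c['T'])
def world(f,uv):
    z=np.load('pics/'+f+'.npz');d=z['d'];o=[]
    for u,v in uv:
        w=d[v-1:v+2,u-1:u+2];w=w[w>0];k=np.median(w) if len(w) else np.nan
        pc=np.linalg.inv(z['K'])@[u,v,1]*k;o.append(z['T'][:3,:3]@pc+z['T'][:3,3])
    return np.array(o)
def cloud(f):
    z=np.load('pics/'+f+'.npz');d=z['d'];v,u=np.mgrid[:480,:640]
    P=np.stack([u,v,np.ones_like(u)],-1)@np.linalg.inv(z['K']).T*d[...,None]
    return P@z['T'][:3,:3].T+z['T'][:3,3]
E
python3 - <<'E'
from h import *
shot('top','top0');shot('side','side0')
s=r.get_state();print(s['time_s'],s['ee_pos'],np.round(s['ee_rot'],3).tolist())
E
```

```text
0.1 [0.18650029 0.54340943 0.23792942] [[-0.946, 0.325, -0.001], [0.325, 0.946, -0.001], [0.0, -0.002, -1.0]]
```

View pics/top0.png

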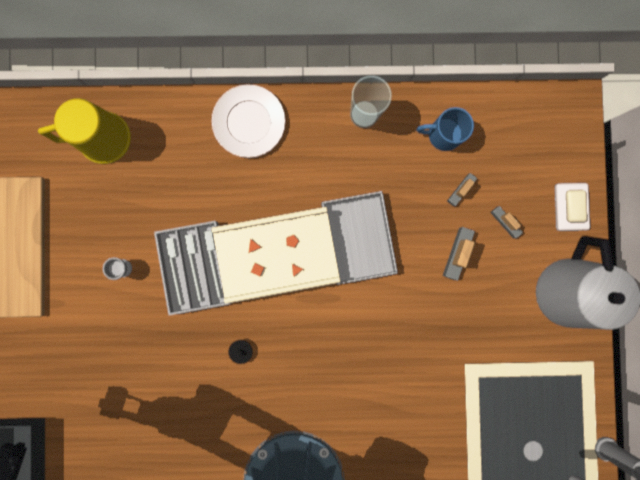

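View pics/side0.png

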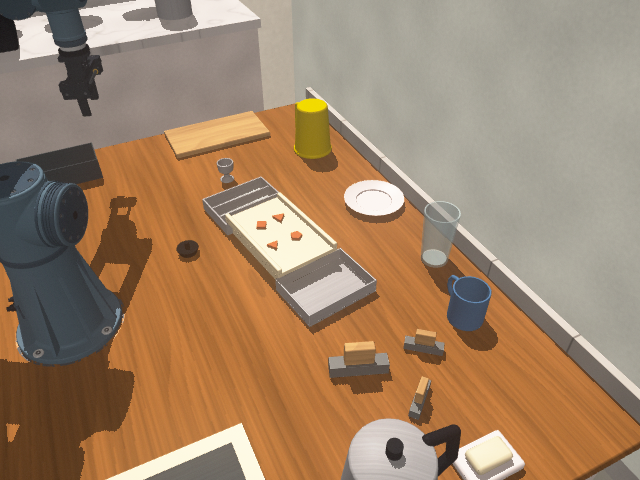

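The scraper look-alikes in the top picture are at (460,254), (463,190) and (507,222). The one at (460,254) is clearly the longest, so it is the one meant. The empty tray is at the right end (360,237), the cutlery tray at the left (190,268), the shards at (254,246), (292,241), (258,269) and (297,269), and the egg cup at (117,268). I'll confirm with an enlarged crop and measure.

Run:
```python
from h import *
z=np.load('pics/top0.npz');p=z['p'];C=cloud('top0')
im=cv2.cvtColor(p,cv2.COLOR_RGB2BGR)
cv2.imwrite('pics/crop0.png',cv2.resize(im[160:290,430:540],None,fx=4.5,fy=4.5,interpolation=cv2.INTER_CUBIC))
def rect(m,n):
    P=C[m];(c,s,a)=cv2.minAreaRect((P[:,:2]*1000).astype(np.float32));print(n,len(P),np.round(c),np.round(s),round(a,1),'z',np.round(np.percentile(P[:,2],[5,50,95]),3))
v,u=np.mgrid[:480,:640]
pi=p.astype(int);h=C[...,2]
def box(a,b,c,d):return (u>=a)&(u<=b)&(v>=c)&(v<=d)
cream=(pi.min(-1)>150)&(pi[...,0]-pi[...,2]>15)&box(190,360,190,310)&(h>.04)
rect(cream,'drainer all')
for n,b in dict(A=(435,485,222,285),B=(440,485,168,212),Cc=(488,528,202,242)).items():
    rect(box(*b)&(h>.015),n+' all'); rect(box(*b)&(h>.05),n+' handle')
rect(box(325,400,188,285)&(h>.025)&~cream,'tray rim')
rect(box(100,135,255,285)&(h>.02),'egg')
red=(pi[...,0]-pi[...,2]>80)&box(215,335,210,300)&(h>.04)
n,l,st,ce=cv2.connectedComponentsWithStats(red.astype(np.uint8))
for i in range(1,n):
    if st[i,4]>15: rect(l==i,'shard')
print(h[cream].min(),np.round(C[260,225],3),np.round(C[225,330],3))
```

```text
drainer all 8311 [519.  29.] [171. 263.] 9.3 z [0.048 0.053 0.066]
A all 882 [ 486. -242.] [114. 392.] 11.4 z [0.023 0.034 0.08 ]
A handle 364 [ 496. -227.] [ 60. 373.] 7.0 z [0.056 0.076 0.082]
B all 343 [ 583. -245.] [ 48. 440.] 27.3 z [0.017 0.026 0.056]
B handle 111 [ 583. -233.] [ 25. 420.] 25.6 z [0.05  0.053 0.058]
Cc all 406 [ 565. -285.] [ 76. 503.] 5.6 z [0.018 0.026 0.056]
Cc handle 113 [ 556. -279.] [ 39. 491.] 7.9 z [0.051 0.054 0.058]
tray rim 513 [ 552. -132.] [190. 202.] 9.5 z [0.027 0.036 1.267]
egg 428 [497. 185.] [446.  46.] 89.7 z [0.038 0.047 0.062]
shard 113 [550.  -9.] [25. 25.] 89.0 z [0.056 0.059 0.063]
shard 87 [540.  74.] [23. 25.] 84.6 z [0.055 0.059 0.063]
shard 110 [489.  22.] [ 27. 121.] 0.6 z [0.054 0.059 0.063]
shard 73 [485. -19.] [20. 25.] 87.5 z [0.05  0.059 0.063]
0.040607881763047526 [ 0.503 -0.038  1.267] [ 0.587 -0.098  0.002]
```

View pics/crop0.png

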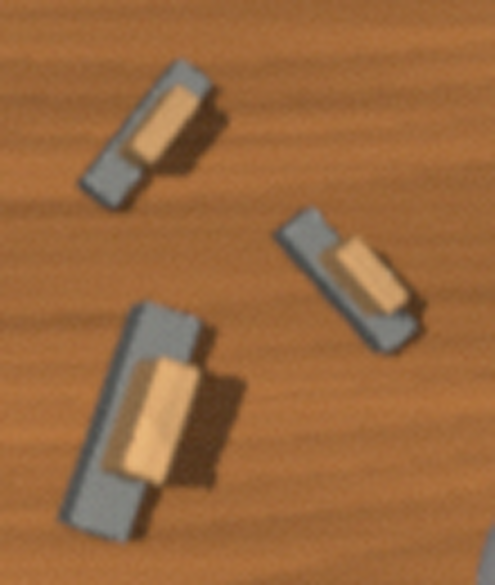

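The crop confirms that the bottom-left block (top image about (460,254)) is by far the largest, so that is the scraper. I'll re-measure without the depth dropouts.

Run:
```python
from h import *
z=np.load('pics/top0.npz');p=z['p'].astype(int);C=cloud('top0');h=C[...,2]
v,u=np.mgrid[:480,:640]
def box(a,b,c,d):return (u>=a)&(u<=b)&(v>=c)&(v<=d)&(h<.3)
def rect(m,n):
    P=C[m][:,:2]*1000;c,s,a=cv2.minAreaRect(P.astype(np.float32));print(n,len(P),np.round(c),np.round(s),round(a,1),np.round(np.percentile(C[m][:,2],[5,95]),3))
A=box(435,485,222,285)
rect(A&(h>.02)&(h<.04),'foot');rect(A&(h>.07),'handle top')
cream=(p.min(-1)>150)&(p[...,0]-p[...,2]>15)&box(190,360,190,310)&(h>.04);rect(cream,'drainer')
rect(box(325,400,188,285)&(h>.03)&(h<.045)&~cream,'tray')
rect(box(100,135,255,285)&(h>.02),'egg')
red=(p[...,0]-p[...,2]>80)&box(215,335,210,300)&(h>.04)
n,l,st,ce=cv2.connectedComponentsWithStats(red.astype(np.uint8))
a=np.radians(9.4);ex=np.array([np.cos(a),np.sin(a)]);ey=np.array([-np.sin(a),np.cos(a)])
for i in range(1,n):
    if st[i,4]>15:
        Q=C[l==i][:,:2]*1000-[519,29];print(np.round(ce[i]),'dr frame x',np.round([(Q@ex).min(),(Q@ex).max()]),'y',np.round([(Q@ey).min(),(Q@ey).max()]))
s=r.get_state();print(s['ee_pos'],np.degrees(np.arctan2(s['ee_rot'][1,1],s['ee_rot'][0,1])))
```

```text
foot 463 [ 516. -391.] [ 33. 120.] 69.0 [0.023 0.036]
handle top 282 [ 516. -391.] [23. 60.] 69.2 [0.073 0.081]
drainer 8278 [519.  29.] [171. 263.] 9.3 [0.048 0.066]
tray 393 [ 557. -164.] [191. 138.] 8.9 [0.032 0.04 ]
egg 426 [498. 383.] [49. 46.] 88.4 [0.038 0.061]
[291. 241.] dr frame x [12. 37.] y [-55. -30.]
[253. 246.] dr frame x [18. 43.] y [30. 54.]
[257. 269.] dr frame x [-38. -10.] y [30. 58.]
[296. 269.] dr frame x [-52. -27.] y [-52. -31.]
[0.18650029 0.54340943 0.23792942] 71.04776344222626
```

Next: the scraper is at (516,-391) mm with its thin axis at 69°, and tool y is already at 71°. The transit is about (-615, -777) mm in tool axes, so ten equal calls.

```bash
python3 -m handwheel '[[[-0.385,-0.486,0,0,88],[-0.77,-0.971,0,0,88]]]' 40 
python3 -m handwheel '[[[-0.385,-0.486,0,0,88],[-0.77,-0.971,0,0,88]]]' >/dev/null
python3 -m handwheel '[[[-0.385,-0.486,0,0,88],[-0.77,-0.971,0,0,88]]]' >/dev/null
python3 -m handwheel '[[[-0.385,-0.486,0,0,88],[-0.77,-0.971,0,0,88]]]' >/dev/null
python3 -m handwheel '[[[-0.385,-0.486,0,0,88],[-0.77,-0.971,0,0,88]]]' >/dev/null
python3 -m handwheel '[[[-0.385,-0.486,0,0,88],[-0.77,-0.971,0,0,88]]]' >/dev/null
python3 -m handwheel '[[[-0.385,-0.486,0,0,88],[-0.77,-0.971,0,0,88]]]' >/dev/null
python3 -m handwheel '[[[-0.385,-0.486,0,0,88],[-0.77,-0.971,0,0,88]]]' >/dev/null
python3 -m handwheel '[[[-0.385,-0.486,0,0,88],[-0.77,-0.971,0,0,88]]]' >/dev/null
python3 -m handwheel '[[[-0.385,-0.486,0,-0.03,88],[-0.77,-0.971,0,0.04,88],[-0.77,-0.971,0,0.04,88],[-0.77,-0.971,0,0.04,88]]]'
python3 - <<'E'
from h import *
shot('wrist','w1');s=r.get_state();print(s['time_s'],s['ee_pos'],np.round(s['ee_rot'],3).tolist(),s['q'])
C=cloud('w1');h=C[...,2]
m=(h>.065)&(h<.1)&(C[...,1]<-.3)
P=C[m][:,:2]*1000;c,sz,a=cv2.minAreaRect(P.astype(np.float32));print('handle',len(P),c,sz,a,np.median(C[m][:,2]))
E
```

```text
time_s: 0.35
ee_pos: [0.2197, 0.4492, 0.238]
ee_rot: [[-0.946, 0.323, -0.001], [0.323, 0.946, -0.001], [0.0, -0.001, -1.0]]
contact_force: [1.0, -0.2, -0.0]
gripper_width: 0.0876
grasp_force: 0.0
time_s: 2.85
ee_pos: [0.5166, -0.3901, 0.2378]
ee_rot: [[-0.935, 0.354, -0.001], [0.354, 0.935, 0.002], [0.002, 0.001, -1.0]]
contact_force: [-0.9, 0.2, 0.4]
gripper_width: 0.0879
grasp_force: 0.0
2.9 [ 0.5167108  -0.38974232  0.23826381] [[-0.935, 0.354, -0.001], [0.354, 0.935, 0.001], [0.001, 0.001, -1.0]] [-8.29362075e-01  3.40048195e-01  1.41185089e+00  2.07271013e-04
  1.39112508e+00 -2.03885593e+00]
handle 10542 (583.6787109375, -441.896484375) (504.8652038574219, 234.87452697753906) 42.794960021972656 0.0777138875406923
```

View pics/w1.png

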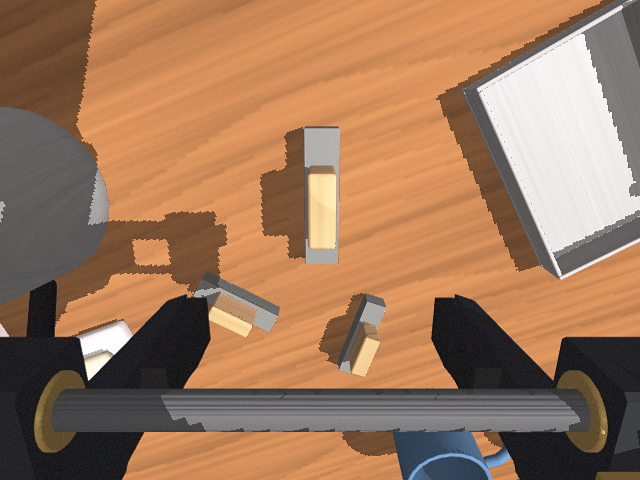

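The wrist view shows the scraper upright and aligned at (322,205) with its handle at (309–337, 172–248), and clear space on both sides for the fingers.

Run:
```python
from h import *
C=cloud('w1');S=C[170:252,300:345].reshape(-1,3);P=S[(S[:,2]>.07)&(S[:,2]<.1)][:,:2]*1000
c,sz,a=cv2.minAreaRect(P.astype(np.float32));print(c,sz,a)
R=r.get_state()['ee_rot'];e=r.get_state()['ee_pos'];d=np.array([c[0]/1000,c[1]/1000,.037])-e;print(R.T@d/.08)
```

```text
(514.86328125, -386.4610595703125) (21.96628761291504, 59.19432830810547) 69.9194564819336
[0.03312019 0.02812014 2.51586281]
```

```bash
python3 -m handwheel '[[[0.03,0.02,0.5,0,88],[0.03,0.02,1,0,88]]]' >/dev/null
python3 -m handwheel '[[[0,0,0.5,0,88],[0,0,1,0,88]]]' >/dev/null
python3 -m handwheel '[[[0,0,0.25,0,88],[0,0,0.5,0,88],[0,0,0.5,0,88],[0,0,0.5,0,50],[0,0,0.5,0,20],[0,0,0.5,0,5],[0,0,0.5,0,5],[0,0,0.5,0,5],[0,0,0.5,0,5]]]' 40
```

```text
time_s: 4.53
ee_pos: [0.5153, -0.3886, 0.0387]
ee_rot: [[-0.935, 0.354, -0.0], [0.354, 0.935, 0.0], [0.0, -0.0, -1.0]]
contact_force: [0.4, -0.2, 0.5]
gripper_width: 0.0303
grasp_force: 0.0
```

```bash
python3 -m handwheel '[[[0,0,0,0,5],[0,0,0,0,5],[0,0,0,0,5],[0,0,0,0,5]]]'
python3 -m handwheel '[[[0,0,-0.5,0,5],[0,0,-1,0,5],[0,0,-1,0,5]]]' 
python3 -m handwheel '[[[0,0,-0.5,-0.2,5],[0,0,-1,-0.4,5],[0,0,-1,-0.65,5],[0,0,-1,-0.65,5],[0,0,-1,-0.65,5]]]'
python3 - <<'E'
from h import *
shot('wrist','w2');s=r.get_state();print(s['time_s'],s['ee_pos'],np.round(s['ee_rot'],3).tolist(),s['gripper_width'])
R=s['ee_rot'];e=s['ee_pos']
a=np.radians(9.4);ex=np.array([np.cos(a),np.sin(a)]);ey=np.array([-np.sin(a),np.cos(a)])
t=np.array([.519,.029])+ex*-.003+ey*.098
print('yaw',np.degrees(np.arctan2(R[1,1],R[0,1])),R.T@(np.r_[t,.0387+.052]-e)*1000)
E
```

```text
time_s: 5.03
ee_pos: [0.5153, -0.3886, 0.0387]
ee_rot: [[-0.935, 0.354, -0.0], [0.354, 0.935, 0.0], [0.0, -0.0, -1.0]]
contact_force: [-0.4, -0.5, -0.1]
gripper_width: 0.0219
grasp_force: 40.0
time_s: 5.4
ee_pos: [0.5172, -0.3904, 0.1224]
ee_rot: [[-0.935, 0.354, 0.005], [0.354, 0.935, -0.005], [-0.006, -0.003, -1.0]]
contact_force: [0.6, -0.5, -2.4]
gripper_width: 0.0214
grasp_force: 40.0
time_s: 6.02
ee_pos: [0.5146, -0.3878, 0.1966]
ee_rot: [[-0.99, -0.144, -0.002], [-0.144, 0.99, 0.003], [0.002, 0.003, -1.0]]
contact_force: [0.3, 0.8, -1.0]
gripper_width: 0.0214
grasp_force: 40.0
6.075 [ 0.51472425 -0.38788965  0.19679158] [[-0.989, -0.145, -0.002], [-0.145, 0.989, 0.002], [0.002, 0.003, -1.0]] 0.021815542268475024
yaw 98.32848415980345 [-59.97068801 509.53013693 107.2785954 ]
```

View pics/w2.png

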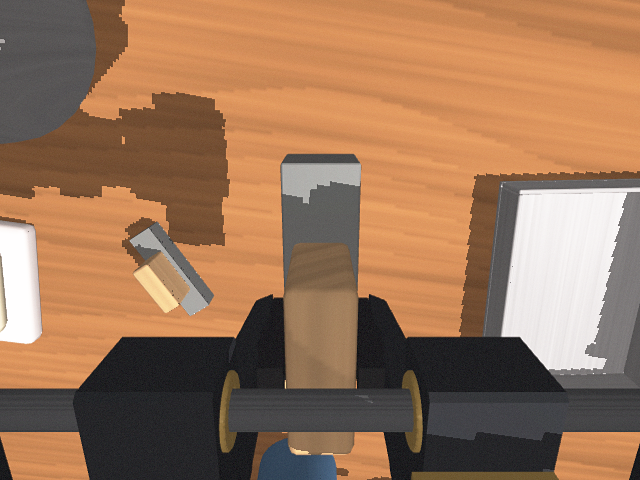

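The scraper is held square and upright. I'll carry it over to the cutlery end of the drainer, above the shards.

```bash
python3 -m handwheel '[[[-0.05,0.45,0,-0.024,5],[-0.107,0.91,0,-0.024,5]]]' >/dev/null
python3 -m handwheel '[[[-0.05,0.45,0,0,5],[-0.107,0.91,0,0,5]]]' >/dev/null
python3 -m handwheel '[[[-0.05,0.45,0,0,5],[-0.107,0.91,0,0,5]]]' >/dev/null
python3 -m handwheel '[[[-0.05,0.45,0,0,5],[-0.107,0.91,0,0,5]]]' >/dev/null
python3 -m handwheel '[[[-0.05,0.45,0,0,5],[-0.107,0.91,0,0,5]]]' >/dev/null
python3 -m handwheel '[[[-0.05,0.45,0,0,5],[-0.107,0.91,0,0,5]]]' >/dev/null
python3 -m handwheel '[[[-0.05,0.45,0,0,5],[-0.107,0.91,0,0,5],[-0.107,0.91,0,0,5],[-0.107,0.91,0,0,5]]]' >/dev/null
python3 - <<'E'
from h import *
shot('wrist','w3');s=r.get_state();print(s['time_s'],s['ee_pos'],s['gripper_width'])
R=s['ee_rot'];e=s['ee_pos']
a=np.radians(9.4);ex=np.array([np.cos(a),np.sin(a)]);ey=np.array([-np.sin(a),np.cos(a)])
t=np.array([.519,.029])+ex*-.003+ey*.098
print('yaw',np.degrees(np.arctan2(R[1,1],R[0,1])),R.T@(np.r_[t,.0387+.052]-e)*1000)
C=cloud('w3');q=C[...,:2]-[.519,.029];np.save('pics/c3.npy',C)
E
```

```text
8.125 [0.49094604 0.12326837 0.19830701] 0.02178115190360495
yaw 99.50673951557008 [ -9.36288931   0.42865201 107.59984704]
```

View pics/w3.png

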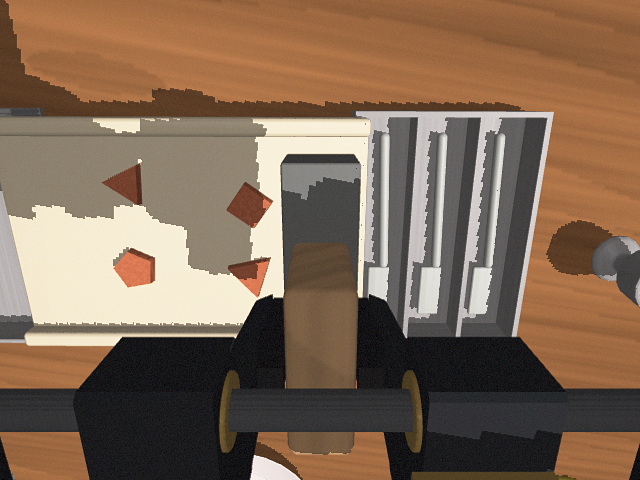

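The wrist view shows all four shards left of the scraper at (124,185), (250,205), (134,267) and (252,275), with bare top beneath the foot. I'll check the lip position and shard extents relative to the tool before lowering.

Run:
```python
from h import *
s=r.get_state();R=s['ee_rot'];e=s['ee_pos'];C=np.load('pics/c3.npy');p=np.load('pics/w3.npz')['p'].astype(int)
L=(C-e)@R*1000;h=C[...,2]
v,u=np.mgrid[:480,:640]
for n,m in dict(lipTop=(v>100)&(v<150)&(u<340)&(u>60),lipBot=(v>310)&(v<350)&(u>40)&(u<210)).items():
    m=m&(h>.0615)&(h<.072);Q=L[m];print(n,m.sum(),'x',np.percentile(Q[:,0],[2,50,98]).round(1),'slope',np.polyfit(Q[:,1],Q[:,0],1).round(4))
red=(p[...,0]-p[...,2]>50)&(p[...,0]>1.5*p[...,1])&(h>.052)&(h<.068)&(v>150)&(v<310)&(u<278)
n,l,st,ce=cv2.connectedComponentsWithStats(red.astype(np.uint8))
for i in range(1,n):
    if st[i,4]>100: Q=L[l==i];print(ce[i].round(),Q[:,:2].min(0).round(),Q[:,:2].max(0).round())
E=C[(v>100)&(v<340)&(u>340)&(u<375)&(h>.045)&(h<.07)]
print('end y',np.percentile((E-e)@R[:,1]*1000,98))
```

```text
lipTop 5217 x [59.9 65.8 71.3] slope [-4.00000e-03  6.56358e+01]
lipBot 1581 x [-96.6 -88.3 -85.5] slope [ 3.92000e-02 -8.30501e+01]
[125. 183.] [  13. -149.] [  40. -124.]
[249. 205.] [ -3. -64.] [ 28. -33.]
[136. 268.] [ -50. -151.] [ -21. -122.]
[251. 274.] [-57. -67.] [-28. -36.]
end y 33.97040254359372
```

```bash
python3 -m handwheel '[[[-0.117,0,0.5,0,5],[-0.117,0,0.9,0,5],[-0.117,0,1,0,5]]]' >/dev/null
python3 -m handwheel '[[[0,0,0.15,0,5],[0,0,0.25,0,5],[0,0,0.3,0,5],[0,0,0.335,0,5],[0,0,0.335,0,5],[0,0,0.335,0,5]]]'
```

```text
time_s: 9.25
ee_pos: [0.5005, 0.1256, 0.0922]
ee_rot: [[-0.986, -0.167, 0.001], [-0.167, 0.986, -0.0], [-0.001, -0.0, -1.0]]
contact_force: [0.6, 0.4, -2.0]
gripper_width: 0.0216
grasp_force: 40.0
```

```bash
python3 -m handwheel '[[[0,-0.06,0.012,0,5],[0,-0.18,0.012,0,5],[0,-0.3,0.012,0,5],[0,-0.42,0.012,0,5],[0,-0.54,0.012,0,5],[0,-0.66,0.012,0,5],[0,-0.78,0.012,0,5],[0,-0.9,0.012,0,5],[0,-1,0.012,0,5]]]'
python3 -m handwheel '[[[0,-0.1,0,0,5],[0,-0.2,0,0,5],[0,-0.3,0,0,5],[0,-0.4,0,0,5],[0,-0.5,0,0,5],[0,-0.6,0,0,5],[0,-0.7,0,0,5],[0,-0.8,0,0,5],[0,-0.9,0,0,5],[0,-1,0,0,5]]]'
python3 - <<'E'
from h import *
shot('wrist','w4')
E
```

```text
time_s: 10.38
ee_pos: [0.5137, 0.046, 0.091]
ee_rot: [[-0.986, -0.166, 0.0], [-0.166, 0.986, 0.0], [-0.0, 0.0, -1.0]]
contact_force: [-0.3, 1.3, -1.2]
gripper_width: 0.0215
grasp_force: 40.0
time_s: 11.62
ee_pos: [0.527, -0.0328, 0.091]
ee_rot: [[-0.986, -0.166, 0.0], [-0.166, 0.986, 0.0], [-0.0, 0.0, -1.0]]
contact_force: [-1.3, -0.4, -1.3]
gripper_width: 0.0213
grasp_force: 40.0
```

View pics/w4.png

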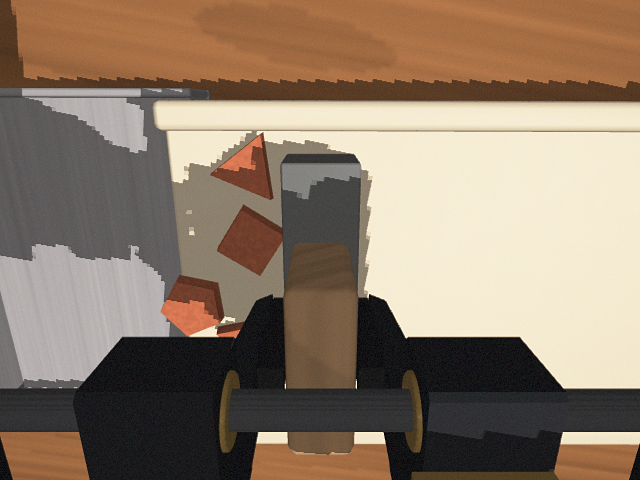

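The shards are gathered ahead of the foot: (245,170) next to the lip, (252,240), (193,305) already at the edge, and the fourth at (230,330), partly hidden behind the finger. I'll shift 3 mm toward the upper lip and push past the edge.

```bash
python3 -m handwheel '[[[0.035,-0.08,0,0,5],[0.035,-0.16,0,0,5],[0.035,-0.24,0,0,5],[0.035,-0.32,0,0,5],[0.035,-0.4,0,0,5],[0.035,-0.48,0,0,5],[0.035,-0.56,0,0,5],[0.035,-0.64,0,0,5],[0.035,-0.72,0,0,5],[0.035,-0.8,0,0,5],[0.035,-0.88,0,0,5],[0.035,-0.92,0,0,5]]]'
python3 - <<'E'
from h import *
shot('wrist','w5')
E
```

```text
time_s: 13.18
ee_pos: [0.5365, -0.1058, 0.091]
ee_rot: [[-0.986, -0.166, 0.0], [-0.166, 0.986, -0.0], [-0.0, -0.0, -1.0]]
contact_force: [-0.1, 0.1, -2.1]
gripper_width: 0.0216
grasp_force: 40.0
```

View pics/w5.png

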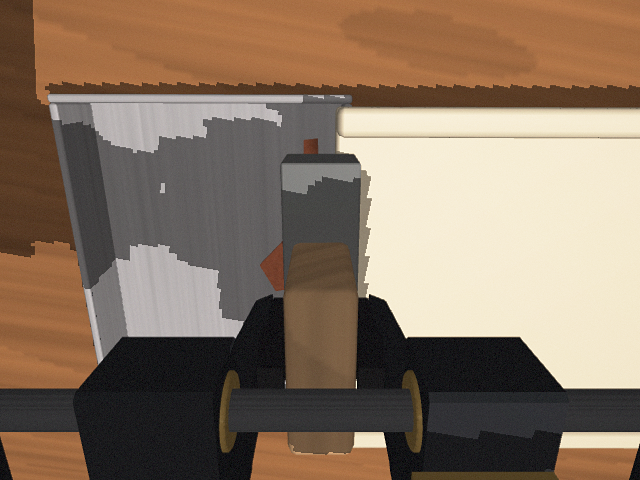

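The shards appear to be over the edge (one in the tray at (272,265), another at (311,146)). I'll lift, back off and check.

```bash
python3 -m handwheel '[[[0,0,-0.3,0,5],[0,0.3,-0.6,0,5],[0,0.7,-0.6,0,5],[-0.05,1,-0.6,0,5]]]' >/dev/null
python3 -m handwheel '[[[0,0.3,0,0,5],[0,0.6,0,0,5],[0,0.6,0,0,5],[0,0.6,0,0,5]]]'
python3 - <<'E'
from h import *
shot('wrist','w6')
p=np.load('pics/w6.npz')['p'].astype(int);C=cloud('w6')
red=(p[...,0]-p[...,2]>45)&(p[...,0]>1.8*p[...,1])
n,l,st,ce=cv2.connectedComponentsWithStats(red.astype(np.uint8))
s=r.get_state();R=s['ee_rot']
for i in range(1,n):
    if st[i,4]>80 : print(st[i],np.median(C[l==i],0).round(3),'from tray mm',((np.median(C[l==i],0)-[.557,-.164,0])@R*1000).round())
E
```

```text
time_s: 14.22
ee_pos: [0.5192, 0.0212, 0.1391]
ee_rot: [[-0.986, -0.167, 0.0], [-0.167, 0.986, -0.0], [-0.0, -0.0, -1.0]]
contact_force: [0.6, 0.5, -0.6]
gripper_width: 0.0217
grasp_force: 40.0
[ 91 126  10  28 100] [ 0.482 -0.12   0.029] from tray mm [ 67.  56. -29.]
[ 84 183  33  73 774] [ 0.549 -0.124  0.011] from tray mm [  1.  41. -11.]
```

View pics/w6.png

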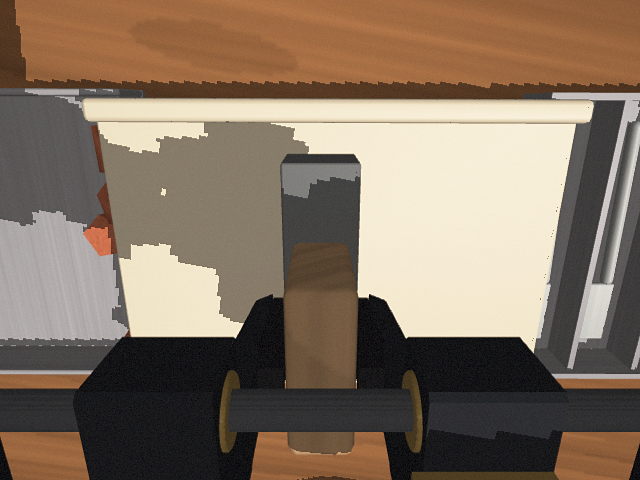

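The visible drainer top is clear. Some shards lie close to the near tray wall, so I'll check them from the side camera, which faces that end, before letting go.

Run:
```python
from h import *
shot('side','side1')
im=cv2.imread('pics/side1.png');cv2.imwrite('pics/s1c.png',cv2.resize(im[180:330,200:390],None,fx=4,fy=4,interpolation=cv2.INTER_CUBIC))
p=np.load('pics/side1.npz')['p'].astype(int);C=cloud('side1')
red=(p[...,0]-p[...,2]>60)&(p[...,0]>1.8*p[...,1]);red[:200]=0;red[330:]=0
R=r.get_state()['ee_rot']
n,l,st,ce=cv2.connectedComponentsWithStats(red.astype(np.uint8))
for i in range(1,n):
    if st[i,4]>5 and 200<ce[i][0]<390:
        Q=(C[l==i]-[.557,-.164,0])@R*1000;print(st[i],Q.min(0).round(),Q.max(0).round(),np.median(Q,0).round())
```

```text
(no output)
```

View pics/s1c.png

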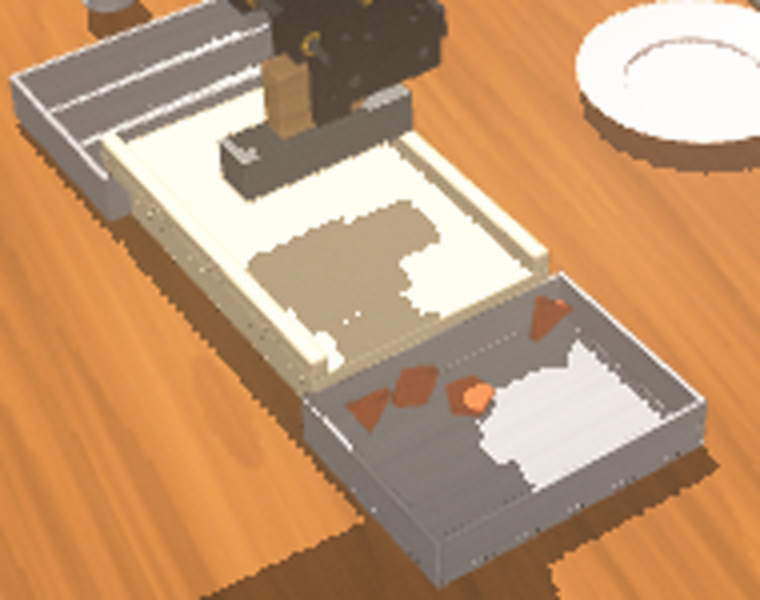

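All four shards are in the empty tray (crop: (370,410), (415,387), (470,395), (548,318)) and the drainer is clear. Setting the scraper down mid-drainer.

```bash
python3 -m handwheel '[[[0,0,0.2,0,5],[0,0,0.4,0,5],[0,0,0.55,0,5],[0,0,0.6,0,5],[0,0,0.605,0,5],[0,0,0.605,0,5],[0,0,0.605,0,5],[0,0,0.605,0,5]]]'
python3 -m handwheel '[[[0,0,0,0,30],[0,0,0,0,50],[0,0,0,0,60],[0,0,0,0,60],[0,0,0,0,60],[0,0,0,0,60]]]'
python3 -m handwheel '[[[0,0,-0.2,0,60],[0,0,-0.6,0,60],[0,0,-1,0,60]]]' >/dev/null
python3 -m handwheel '[[[0,0,-0.5,0,60],[0,0,-1,0,60],[0,0,-1,0,60],[0,0,-1,0,60]]]'
python3 - <<'E'
from h import *
shot('side','side2')
im=cv2.imread('pics/side2.png');cv2.imwrite('pics/s2c.png',cv2.resize(im[140:330,190:390],None,fx=3,fy=3,interpolation=cv2.INTER_CUBIC))
E
```

```text
time_s: 15.32
ee_pos: [0.5189, 0.0216, 0.0906]
ee_rot: [[-0.986, -0.166, -0.0], [-0.166, 0.986, -0.0], [0.0, 0.0, -1.0]]
contact_force: [-5.1, -0.7, 4.3]
gripper_width: 0.022
grasp_force: 40.0
time_s: 16.08
ee_pos: [0.5191, 0.0216, 0.0906]
ee_rot: [[-0.986, -0.166, 0.0], [-0.166, 0.986, -0.0], [-0.0, -0.0, -1.0]]
contact_force: [0.8, 0.5, 0.0]
gripper_width: 0.0599
grasp_force: 0.0
time_s: 16.95
ee_pos: [0.5188, 0.0216, 0.2507]
ee_rot: [[-0.986, -0.166, 0.0], [-0.166, 0.986, -0.0], [-0.0, -0.0, -1.0]]
contact_force: [0.3, 0.4, -0.3]
gripper_width: 0.0599
grasp_force: 0.0
```

View pics/s2c.png

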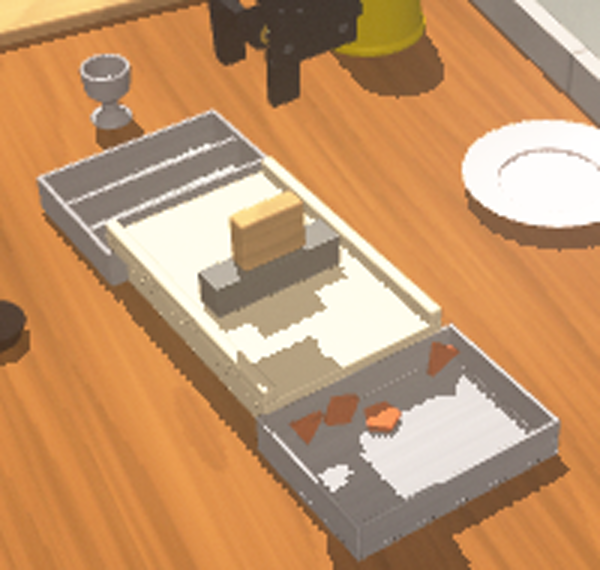

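The scraper stands on the drainer, the four shards are in the tray and the egg cup is untouched. One quick numeric check that the foot lies flat and clear of the lips, since there was a 5 N sideways force while lowering.

Run:
```python
from h import *
shot('side','side3');C=cloud('side3')
R=r.get_state()['ee_rot'];L=(C-[.519,.029,0])@R*1000;L[...,:1]*=-1
h=C[...,2];v,u=np.mgrid[:480,:640]
b=(u>255)&(u<305)&(v>195)&(v<245)&(abs(L[...,0])<70)
for n,m in dict(handle=b&(h>.12)&(h<.14),foot=b&(h>.077)&(h<.088)).items():
    Q=L[m];Z=h[m]*1000;A=np.c_[Q[:,:2],np.ones(len(Q))];print(n,len(Q),Q[:,:2].min(0).round(),Q[:,:2].max(0).round(),Z.mean().round(1),np.linalg.lstsq(A,Z,rcond=None)[0].round(3))
```

```text
handle 183 [-33. -22.] [28.  6.] 126.2 [6.00000e-03 9.70000e-02 1.27219e+02]
foot 301 [-62. -25.] [59. 10.] 80.9 [-2.0000e-03 -3.9000e-02  8.0426e+01]
```

```bash
python3 -c "
from bench import finish_job
print(finish_job())"
```

```text
the job is handed in; nothing more can be done
None
```

The job is handed in: all four shards are in the empty tray, the scraper stands upright and released on the cleared drainer, and the egg cup was left alone (about 17 s of the 53 s used); no verdict was returned.

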